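Lock the token tower with its C-shaped keeper

ROBOT

A 6-joint arm with a two-finger parallel gripper is mounted at the origin on the work surface. World frame = base frame: x ahead of the robot, y to its left, z up, the work surface at z = 0. Lengths are in m, angles in rad, forces in N, time in s.
With the tool pointing down it reaches from about 0.35 to 0.875 m from the base axis. Payload 15.5 kg.
Tool frame: the origin (TCP) lies at the very end of the fingers, on their centre line; the grasp point (between the pads) lies 19 mm behind it; x points along the fingers, y is the direction in which the jaws open and shut, and the axes are right-handed (so a half turn about x gives the same grasp; the last joint's range is limited). The gripper opens to 85 mm and grips with 20 to 120 N. Pads are 22 mm wide; open, the fingers measure 114 mm over their backs; the gripper's body (76 mm by 85 mm) begins 54 mm behind the grasp point. The pads swing forward as they close: fully open they stand 13 mm farther back than shut.
Start: joints at [-0.096, 0.494, 1.345, -0, 1.302, -0.096], TCP at [0.625, 0, 0.231] pointing down, gripper open.
Joint ranges: [-2.91, 2.91], [-0.82, 2.16], [0.22, 2.67], [-1.22, 4.37], [0.12, 2.79], [-3.08, 3.08]. Speed limits (rad/s): [1.89, 1.89, 2.57, 3.01, 3.01, 3.01].

INTERFACE

Orientations are given as a unit quaternion [x, y, z, w].
In Python, from plant import observe, capture, close_job, find_in gives the robot as it stands.
- The arm moves only by the tool play_rows, never from a script. Its argument "series" is one flat list of numbers, 7 for each row, row after row: the turn, a rotation vector about the tool's x, y, z in rad, then the shift along the tool's x, y, z in cm, then the closure, from -1 (fully open) to 1 (shut). A call has 1 to 5 rows; each row shifts and turns the commanded pose from where the row before left it, along the tool's axes as they then stand; what a row does not reach is not made up. A row lasts 1/8 s, in which the tool goes at most 62.5 mm and 10.7 degrees, less where a joint would pass 70% of its speed; a pose out of reach is approached as far as the arm can. A call is refused whole if a number of a shift passes 6.25 or a number of a turn 0.188, either way. A call with a gripper value outside its range is refused whole. The fingers move at their own pace and stop on an object; the grip force is fixed at half the most. Time passes only in rows, so rows that do not move let the fingers close. It gives the time, the measured TCP pose, the force and the opening at its end, in the units of the state.
- observe(): the state, without advancing time (a new reading comes with each control period).
- capture(name): name is "scene" or "side" or "wrist"; returns a dict with "color" (400x640x3 uint8, red, green, blue), "z_map" (400x640 float32, m along the optical axis (not along the pixel's ray), 0 where there is no reading), "fovy" (degrees; the focal length in pixels is half the picture's height over the tangent of half this angle, whatever the lens; pixels are square), "cx", "cy" (the principal point, pixels), "dist" ([k1, k2, p1, p2, k3] as OpenCV has them; the pictures are not rectified), "xyz" and "rotation" of the camera in the world; the wrist camera has in their place "T_tool_cam" (4x4, takes a point from camera to tool coordinates, whose origin is the TCP and whose axes are the tool frame's). Camera axes: x right, y down, z forward; pixel columns grow to the right and rows downward; lengths in m; the calibration is good to about 2 mm. A picture is of the moment at which its call begins: read the wrist's pose just before it.
- close_job(): hands the job in, once; it reports no verdict.
Trained networks look in a picture, given as the dict that the camera call returned (one of the last four; its "shot" number tells which), for a name from the list of things; names that differ only in an ending like _2 or _b are one class to them, and where a whole thing is asked for, a point or a joint stands for the part that bears it (a point fixed in the world has none). Each returns a list of dicts, best first, with "score" (0 to 1); they miss things now and then, are a little off and sometimes report something else, mostly with a low value. They report only what shows in the picture. A call takes as long as a camera call. They do not tell look-alikes from the thing itself.
- find_in(picture, query): "point" ([x, y, z] in m, in the coordinates of the camera as it stood for that picture, good to about 4 mm: the middle of the surface that is visible of it).
The state is a dict: "t": time; "joint_positions": joint angles; "joint_vel": joint speeds; "joint_torque": joint torques, N m; "tool_pos": TCP position; "orientation": TCP orientation; "force": force on the tool from outside, world axes, zero at the start; "moment": the same for the moment, N m; "gripper_width": finger opening in m.
Only numpy, scipy, OpenCV 4.12 (cv2) and the standard library are available. Lean on these libraries where they do the work, as an engineer would, in place of code of your own. Each camera call takes 0.05 s, during which the arm holds its last target. There are 200 camera calls.

TASK

Lock the three-tier token tower: pick up the C-shaped metal keeper by its upright tab, slide it sideways through its gap onto the headed rod on top of the tower, under the head, and lower it so that it lies flat on the floor of the cup around the rod, fully home. The rod never stands quite on the tower's axis, so feel for it: press on the rod no harder than 10 N, set the keeper down gently (30 N at most), let go at the end and leave the other things on the shelf where they are.

Things in the scene. Friction and masses are not known exactly. Their poses are not given: they have to be found in the camera images.
- tower: Blue plastic token tower, fixed to the shelf: three round stepped tiers of 160, 140 and 120 mm diameter, 104 mm high in all. Origin on its axis at the shelf surface, z up. On top an open round cup (outer 94, inner 86 mm diameter) and, in its middle, a steel rod with a wider head. Cup and rod are one rigid piece; the keeper may come in from any side, between the cup's lip and the head.
- tower_top (a point): On the tower's axis, level with the cup's floor, 109 mm above the shelf. Lip of the cup 8 mm above it; rod 10 mm thick; head 20 mm across, its underside 26 mm and top 31 mm above it. Cup and rod are concentric but always stand 9 mm off this axis, towards a side that differs every time and is not measured: feel for it.
- keeper_grip (a point): Point to grip on the loose C-shaped keeper (dark steel, 70 to 120 g): on the centre line of its upright tab, 36 mm above the keeper's underside. The tab is 12 by 12 mm and rises to 60 mm above the underside. The keeper lies flat at first, tab upright. Its x axis points from the tab to the open mouth of the C, z is up. The tab's centre line is 34 mm behind the eye (keeper_eye).
- keeper_eye (a point): Centre of the keeper's bend, 4 mm above its underside; axes as keeper_grip. The C is an 8 mm round bar lying flat: slot 14 mm wide, round bottom of 7 mm radius about the eye, parallel to 8 mm ahead (+x) of it, then flaring to a 34 mm mouth; tips 34 mm ahead; C 50 mm wide; tab's back 40 mm behind. With the rod against the bend the eye is 2 mm past the rod's axis. Home: 4 mm above tower_top.
- pawn_a: Bystander: pale wooden pawn, 24 mm diameter, 43 mm high; origin at the centre of its foot.
- pawn_b: Bystander: dark wooden pawn, 24 mm diameter, 43 mm high; origin at the centre of its foot.
- dice_cup: Bystander: green dice cup on a rubber foot, 80 mm across the rim, 95 mm high; origin at the centre of its foot.
- clamp: Bystander: small aluminium clamp lying flat, about 60 by 130 mm, 14 mm high; origin under the middle of its spine.
- tokens: Bystander: short round stack of white tokens, 38 mm diameter, 30 mm high; origin at the centre of its underside.
- jar: Bystander: closed jar, 70 mm diameter, 100 mm high; origin at the centre of its underside.
- pawn_box: Bystander: clear box with a snap lid holding pawns, 114 by 174 mm, 51 mm high, fixed; origin at the centre of its underside.
Not all that is in view belongs to the job. What is meant by the tower is not turquoise, and is the smaller of those in its own colour.

How it is judged:
On the way, in this order (a step that is already met when the one before it is completed fails the run):
1. the keeper is lifted off the shelf (height (world z) of keeper_eye above 0.03 m), for 0.1 s.
2. the keeper is around the rod, between the cup's lip and the head (horizontal distance between keeper_eye and tower below 0.016 m and z of keeper_eye in the frame of tower between 0.117 and 0.134 m), for 0.05 s.
At the end, for the whole second after the job is handed in: The keeper lies at rest in the tower's cup around the rod, its eye within 16 mm of the tower's axis and 110 to 115.5 mm above the shelf (home is 113), tilted less than 0.08 rad, released (horizontal distance between keeper_eye and tower below 0.016 m and z of keeper_eye in the frame of tower between 0.11 and 0.1155 m and angle between keeper_eye's own z axis and vertical below 0.08 rad and linear speed of keeper below 0.02 m/s); the robot touches nothing.
It fails at once if the keeper is pressed on the rod with more than 10 N (contact force between keeper and rod above 10 N).
It fails at once if the keeper is pressed on the tower (cup and all) with more than 30 N (contact force between keeper and tower above 30 N).
It fails at once if the fingers press on the tower with more than 30 N (contact force between the fingers and tower above 30 N).
It fails at once if a bystander is moved by more than 30 mm (distance of any of pawn_a, pawn_b, dice_cup, clamp, tokens, jar from where it was at the start of the episode above 0.03 m).
It also fails if it takes over 70 s, if anything falls off the work surface, if the arm or the gripper's body presses on something with over 40 N, if the wrist force passes 120 N, or if a joint passes its speed limit or range.

## Working session

There is one attempt and no reset: what is moved stays moved. The work goes in short steps, Python scripts to look and compute and a tool call to move; the robot and the scene stay as the last step left them, time stands still between calls to the robot, and variables do not carry over. Pictures are saved under pics/ and viewed, about 8 in all and at most 12, crops included, and the job is handed in when it is done.

Besides the shell and the picture viewer there is one more tool, called after ">>>" as name(argument=value, ...) on one line, values as JSON. play_rows: Moves the arm, as the interface text tells. Its arguments: {"type":"object","properties":{"series":{"type":"array"}},"required":["series"]}

```bash
mkdir -p pics; cat > h.py <<'E'
import numpy as np, cv2
from scipy.spatial.transform import Rotation as R
from plant import observe, capture, close_job, find_in
def cam(name):
    s=observe(); c=capture(name)
    if name=="wrist":
        T=np.eye(4);T[:3,:3]=R.from_quat(s["orientation"]).as_matrix();T[:3,3]=s["tool_pos"];T=T@np.array(c["T_tool_cam"])
    else:
        T=np.eye(4);r=np.array(c["rotation"]);T[:3,:3]=r if r.shape==(3,3) else R.from_quat(r).as_matrix();T[:3,3]=c["xyz"]
    c["T"]=T;f=200/np.tan(np.radians(c["fovy"])/2)
    c["K"]=np.array([[f,0,c["cx"]],[0,f,c["cy"]],[0,0,1]]);return c
def save(c,n): cv2.imwrite(f"pics/{n}.png",c["color"][:,:,::-1])
def toW(c,p): return c["T"][:3,:3]@np.array(p)+c["T"][:3,3]
def pix(c,P):
    q=c["T"][:3,:3].T@(np.array(P)-c["T"][:3,3])
    return cv2.projectPoints(q.reshape(1,1,3),np.zeros(3),np.zeros(3),c["K"],np.array(c["dist"],float))[0].ravel()
def cloud(c):
    v,u=np.mgrid[0:400,0:640].astype(float)
    n=cv2.undistortPoints(np.stack([u.ravel(),v.ravel()],1).reshape(-1,1,2),c["K"],np.array(c["dist"],float)).reshape(400,640,2)
    z=c["z_map"];p=np.dstack([n[...,0]*z,n[...,1]*z,z])
    w=p@c["T"][:3,:3].T+c["T"][:3,3];w[z==0]=np.nan;return w
E
python3 - <<'E'
from h import *
print(observe())
for n in ("scene","side","wrist"):
    c=cam(n);save(c,n+"0");print(n,c["T"][:3,3].round(3))
    for q in ("tower","keeper_grip","keeper_eye","tower_top","pawn_a","dice_cup","clamp","tokens","jar","pawn_box"):
        try:
            for d in find_in(c,q)[:3]:
                W=toW(c,d["point"]);print(q,round(d["score"],2),W.round(3),pix(c,W).round())
        except Exception as e: print(q,e)
E
```

```text
{'t': 0.0, 'joint_positions': array([-9.54815698e-02,  4.94187721e-01,  1.34614146e+00,  1.20983327e-05,
        1.30254360e+00, -9.54892798e-02]), 'joint_vel': array([ 0.00145699,  0.00085145,  0.00102922, -0.0003826 , -0.00056271,
       -0.0009648 ]), 'joint_torque': array([-2.68344644e-03, -8.82162237e+01, -3.83866239e+01, -4.40739132e-04,
        1.02696815e-02,  1.38197843e-04]), 'tool_pos': array([6.24620154e-01, 5.50279312e-05, 2.30693952e-01]), 'orientation': array([ 0.49971389,  0.50035273, -0.50028366,  0.49964931]), 'force': array([ 0.38677416, -0.21689182, -0.02793748]), 'moment': array([ 0.01525013, -0.03009332, -0.01867315]), 'gripper_width': 0.08543213010395458}
scene [0.944 0.557 0.598]
tower 0.98 [0.585 0.171 0.07 ] [335. 241.]
tower 0.92 [0.491 0.367 0.071] [451. 281.]
tower 0.75 [0.299 0.29  0.102] [481. 202.]
keeper_grip 0.55 [0.588 0.163 0.07 ] [332. 240.]
keeper_grip 0.27 [ 0.579 -0.203  0.011] [243. 175.]
keeper_eye 0.84 [ 0.578 -0.202  0.008] [243. 176.]
tower_top 0.84 [0.498 0.367 0.076] [449. 282.]
tower_top 0.73 [0.3   0.289 0.104] [481. 201.]
tower_top 0.
[... 1232 characters left out ...]
  42.]
tower 0.64 [0.426 0.008 0.028] [127. 164.]
tower 0.52 [0.309 0.171 0.006] [7. 4.]
keeper_grip 0.96 [ 0.577 -0.201  0.006] [281. 321.]
keeper_eye 0.96 [ 0.581 -0.201  0.006] [284. 321.]
tower_top 0.56 [0.57  0.11  0.106] [242.  47.]
tower_top 0.46 [0.306 0.172 0.011] [-0.  2.]
pawn_a 0.73 [ 0.501 -0.029  0.021] [204. 196.]
pawn_a 0.61 [ 0.593 -0.022  0.039] [286. 194.]
pawn_a 0.41 [ 0.41  -0.119  0.02 ] [137. 269.]
dice_cup 0.79 [ 0.778 -0.047  0.063] [473. 225.]
clamp 0.59 [ 0.409 -0.117  0.016] [137. 266.]
tokens 0.82 [0.428 0.01  0.027] [130. 162.]
tokens 0.15 [ 0.594 -0.022  0.037] [288. 193.]
jar 0.67 [0.742 0.133 0.079] [466.  21.]
pawn_box 0.77 [ 0.717 -0.17   0.049] [399. 322.]
```

View pics/scene0.png

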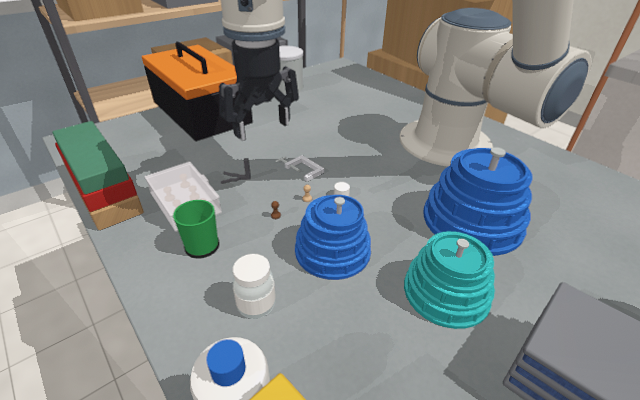

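View pics/side0.png

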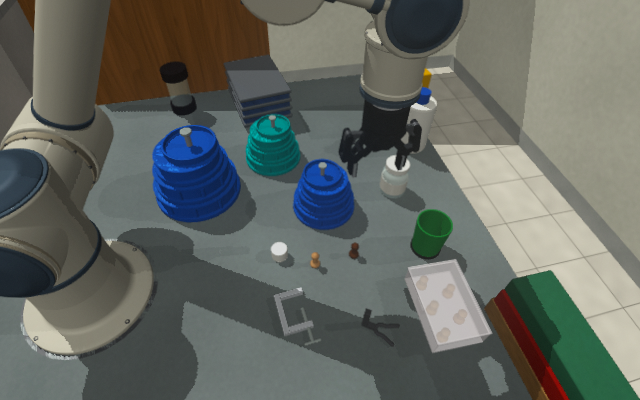

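View pics/wrist0.png

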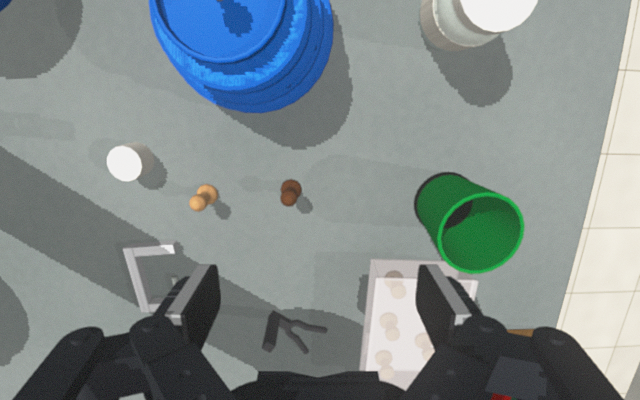

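The scene view shows two blue towers and one turquoise tower. The smaller blue one, at (335,235), is the target. The keeper is the dark C at (240,172) in the scene view, (375,325) in the side view and (290,330) in the wrist view. Its mouth points roughly towards world +x. The box sits close on the mouth side.

```bash
python3 - <<'E'
from h import *
for n in ("scene","side","wrist"):
    c=cam(n);w=cloud(c);col=c["color"].astype(int)
    x,y,z=w[...,0],w[...,1],w[...,2]
    near=np.hypot(x-.56,y-.14)<.1
    blue=(col[...,2]>col[...,0]+60)
    hd=near&~blue&(z>.125)&(z<.16)
    print(n,"head n",hd.sum(),np.nanmedian(w[hd],0).round(4) if hd.any() else "", np.percentile(z[hd],[5,95]).round(3) if hd.any() else "")
    lip=near&blue&(z>.112)
    if lip.sum()>10:
        P=w[lip]; A=np.c_[2*P[:,:2],np.ones(len(P))];s=np.linalg.lstsq(A,(P[:,:2]**2).sum(1),rcond=None)[0]
        print(" lip n",lip.sum(),"centre",s[:2].round(4),"r",np.sqrt(s[2]+s[:2]@s[:2]).round(4),P[:,2].min().round(3),P[:,2].max().round(3),"ext",P.min(0).round(3),P.max(0).round(3))
    for lo,hi in ((.02,.04),(.04,.06),(.06,.075),(.09,.107)):
        m=near&blue&(z>lo)&(z<hi); print("  tier",lo,m.sum(),w[m].min(0).round(3),w[m].max(0).round(3)) if m.any() else 0
    k=(np.hypot(x-.58,y+.205)<.075)&(col.sum(-1)<200)&(z<.08)&(z>.004)
    t=k&(z>.035)
    print(" keeper",k.sum(),"tab",t.sum(),np.median(w[t],0).round(4) if t.any() else "",w[t].max(0).round(3) if t.any() else "", w[t].min(0).round(3) if t.any() else "")
    lo=k&(z<.016)
    if lo.any(): print("  low",lo.sum(),w[lo].mean(0).round(4),w[lo].min(0).round(3),w[lo].max(0).round(3))
    np.save(f"/tmp/k_{n}.npy",w[k]); 
    if n=="wrist": cv2.imwrite("pics/kw.png",cv2.resize(c["color"][290:370,240:400,::-1],None,fx=5,fy=5))
E
```

```text
scene head n 78 [0.5579 0.1458 0.1391] [0.128 0.141]
 lip n 337 centre [0.5566 0.145 ] r 0.0444 0.112 0.136 ext [0.51  0.098 0.112] [0.603 0.193 0.136]
  tier 0.02 739 [0.49  0.068 0.02 ] [0.637 0.213 0.04 ]
  tier 0.04 660 [0.504 0.086 0.04 ] [0.63  0.205 0.06 ]
  tier 0.06 573 [0.497 0.075 0.06 ] [0.626 0.203 0.075]
  tier 0.09 657 [0.515 0.078 0.09 ] [0.616 0.194 0.107]
 keeper 63 tab 30 [ 0.5704 -0.1923  0.0465] [ 0.575 -0.188  0.06 ] [ 0.565 -0.196  0.036]
  low 14 [ 0.5868 -0.1995  0.007 ] [ 0.567 -0.213  0.004] [ 0.631 -0.19   0.013]
side head n 51 [0.557  0.1424 0.14  ] [0.127 0.142]
 lip n 255 centre [0.5576 0.1433] r 0.0435 0.112 0.141 ext [0.512 0.097 0.112] [0.605 0.191 0.141]
  tier 0.02 435 [0.485 0.059 0.02 ] [0.637 0.181 0.04 ]
  tier 0.04 411 [0.492 0.066 0.04 ] [0.631 0.175 0.06 ]
  tier 0.06 349 [0.495 0.068 0.06 ] [0.626 0.177 0.075]
  tier 0.09 500 [0.505 0.078 0.09 ] [0.618 0.179 0.107]
 keeper 347 tab 65 [ 0.5675 -0.2003  0.058 ] [ 0.575 -0.191  0.062] [ 0.562 -0.205  0.035]
  low 258 [ 0.5976 -0.2188  0.0074] [ 0.561 -0.255  0.004] [ 0.638 -0.197  0.016]
wrist head n 0  
 lip n 1310 centre [0.5573 0.1442] r 0.0442 0.112 0.12 ext [0.51  0.098 0.112] [0.603 0.141 0.12 ]
  tier 0.02 1551 [0.499 0.061 0.027] [0.637 0.157 0.04 ]
  tier 0.04 615 [0.539 0.068 0.04 ] [0.63  0.154 0.059]
  tier 0.06 1737 [0.501 0.071 0.061] [0.627 0.149 0.075]
  tier 0.09 4641 [0.503 0.081 0.1  ] [0.617 0.143 0.107]
 keeper 448 tab 170 [ 0.5696 -0.1904  0.0496] [ 0.576 -0.187  0.061] [ 0.562 -0.196  0.035]
  low 170 [ 0.5903 -0.2046  0.0076] [ 0.562 -0.248  0.004] [ 0.635 -0.188  0.016]
```

View pics/kw.png

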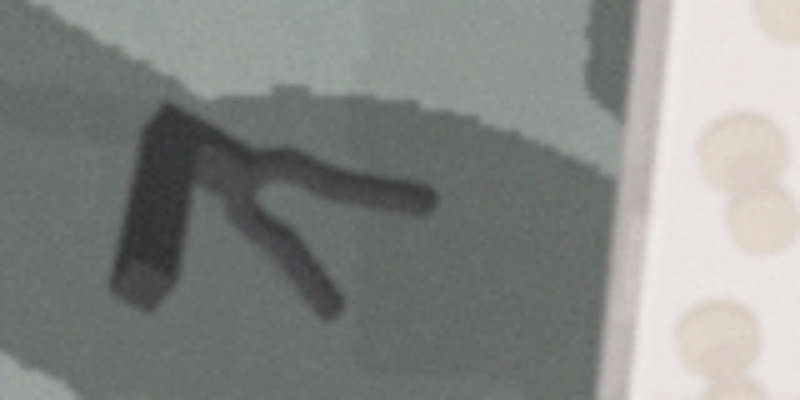

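The crop shows the tab leaning down-left, with its top at about (269,347) full-frame. The tips are at (325,330) and (306,351), so the mouth points right and slightly down. I'll fit the pose from these points.

```bash
python3 - <<'E'
from h import *
c=cam("wrist")
def ray(c,u,v,z):
    n=cv2.undistortPoints(np.array([[[u,v]]],float),c["K"],np.array(c["dist"],float)).ravel()
    d=c["T"][:3,:3]@np.array([n[0],n[1],1]);o=c["T"][:3,3];return o+d*(z-o[2])/d[2]
top=ray(c,240+147/5,290+285/5,.06);t1=ray(c,240+425/5,290+198/5,.004);t2=ray(c,240+330/5,290+308/5,.004)
m=(t1+t2)/2;d=m-top;print(top,t1,t2,"sep",np.linalg.norm(t1-t2),"len",np.hypot(*d[:2]),"yaw",np.degrees(np.arctan2(d[1],d[0])), "yaw perp",np.degrees(np.arctan2(*(t1-t2)[[1,0]]))-90)
for n in ("side","scene","wrist"):
    w=np.load(f"/tmp/k_{n}.npy");t=w[w[:,2]>.055];print(n,len(t),t.mean(0).round(4) if len(t) else "")
    s=w[(w[:,2]>.02)&(w[:,2]<.05)]; print("  shaft",s.mean(0).round(4),len(s))
s=observe();print(R.from_quat(s["orientation"]).as_matrix().round(3))
E
```

```text
[ 0.56976694 -0.19618416  0.06      ] [ 0.63389692 -0.21676911  0.004     ] [ 0.60866502 -0.25263898  0.004     ] sep 0.04385540252579543 len 0.06432322746752646 yaw -36.787495816855 yaw perp -35.123655121146314
side 38 [ 0.5687 -0.1979  0.0594]
  shaft [ 0.5657 -0.2017  0.0341] 40
scene 6 [ 0.5699 -0.1923  0.0575]
  shaft [ 0.5708 -0.1918  0.0355] 33
wrist 42 [ 0.5692 -0.1907  0.0581]
  shaft [ 0.5694 -0.191   0.0355] 173
[[-0.  1.  0.]
 [-0.  0. -1.]
 [-1. -0.  0.]]
```

>>> play_rows(series=[0, 0, 0, 0, -1.39, 4.93, -1, 0, 0, 0, 0, -1.39, 4.93, -1, 0, 0, 0, 0, -1.39, 4.92, -1, 0, 0, 0, 0, -1.39, 4.92, -1, -0.188, 0, 0, 0, 0, 0, -1])

```text
t: 2.48
tool_pos: [0.5685, -0.2003, 0.2313]
orientation: [0.451, 0.544, -0.451, 0.545]
force: [0.1, 0.5, -0.8]
gripper_width: 0.0852
```

>>> play_rows(series=[-0.188, 0, 0, 3, 0, 0, -1, -0.188, 0, 0, 3, 0, 0, -1, -0.188, 0, 0, 3, 0, 0, -1, -0.188, 0, 0, 2, 0, 0, -1, 0, 0, 0, 0, 0, 0, -1])

```text
t: 3.1
tool_pos: [0.5687, -0.1967, 0.1201]
orientation: [0.221, 0.673, -0.22, 0.671]
force: [-0.6, -0.6, 0.6]
gripper_width: 0.0854
```

```bash
python3 - <<'E'
from h import *
s=observe();print(s["tool_pos"],R.from_quat(s["orientation"]).as_matrix().round(3),s["force"])
c=cam("wrist");w=cloud(c);col=c["color"].astype(int)
t=(col.sum(-1)<220)&(np.hypot(w[...,0]-.569,w[...,1]+.197)<.03)&(w[...,2]>.052)&(w[...,2]<.07)
print(t.sum(),w[t].mean(0),w[t].min(0),w[t].max(0))
print(pix(c,[.569,-.197,.06]))
save(c,"w1")
E
```

```text
[ 0.56865833 -0.19668954  0.12012603] [[-0.002  0.593  0.806]
 [ 0.001  0.806 -0.593]
 [-1.    -0.001 -0.003]] [-0.55325571 -0.62181884  0.57300373]<stdin>:5: RuntimeWarning: Mean of empty slice.
  ret = um.true_divide(
Traceback (most recent call last):
ValueError: zero-size array to reduction operation minimum which has no identity
```

```bash
python3 - <<'E'
from h import *
c=cam("wrist");w=cloud(c)
print(pix(c,[.569,-.197,.06]),pix(c,[.569,-.197,.0]),pix(c,[.595,-.217,.004]),np.nanmin(c["z_map"]))
save(c,"w1")
E
```

```text
[317.64493567 220.18361252] [317.66743056 193.3668591 ] [317.00922589 232.98821376] 0.0
```

View pics/w1.png

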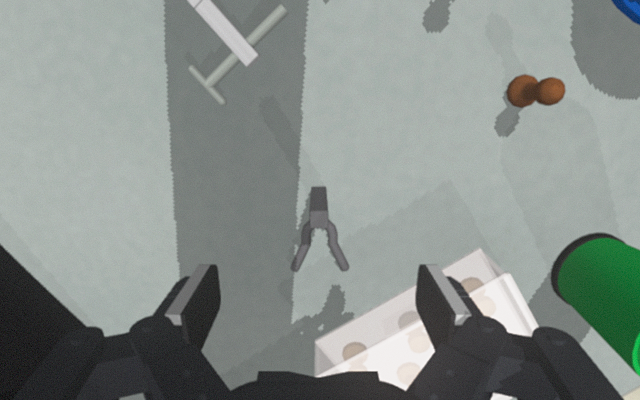

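The wrist view shows the keeper squarely aligned, with its tab at about (318,205) and its mouth pointing down the image. I'll check the fore-aft position along the centre column.

```bash
python3 - <<'E'
from h import *
c=cam("wrist");w=cloud(c);T=R.from_quat(observe()["orientation"]).as_matrix()
print(c["T"][:3,3])
for v in range(180,242,2): print(v,c["color"][v,316:321].mean(0).round(),w[v,318].round(4), ((w[v,318]-observe()["tool_pos"])@T).round(4))
for v in (195,209,213): print(v,c["color"][v,304:334].sum(-1))
print(c["color"][265,285:355].sum(-1))
E
```

```text
[ 0.50620902 -0.15011331  0.26514036]
180 [162. 171. 166.] [ 5.609e-01 -1.905e-01  5.000e-04] [ 0.1218  0.     -0.0115]
182 [161. 169. 164.] [ 5.624e-01 -1.916e-01 -5.000e-04] [ 0.1228  0.     -0.0096]
184 [152. 159. 156.] [ 0.5634 -0.1923  0.0011] [ 0.1211  0.     -0.0084]
186 [94. 93. 94.] [ 0.564  -0.1928  0.0044] [ 0.1179  0.     -0.0076]
188 [85. 86. 86.] [ 0.5641 -0.1928  0.0099] [ 0.1124  0.     -0.0075]
190 [87. 85. 87.] [ 0.5639 -0.1927  0.0163] [ 0.106   0.     -0.0077]
192 [86. 86. 88.] [ 0.5641 -0.1928  0.0208] [ 0.1014  0.     -0.0075]
194 [86. 88. 87.] [ 0.5642 -0.1929  0.0256] [ 0.0967  0.     -0.0074]
196 [85. 84. 85.] [ 0.5642 -0.193   0.0303] [ 0.092   0.     -0.0073]
198 [83. 85. 86.] [ 0.564  -0.1928  0.0361] [ 0.0862  0.     -0.0076]
200 [83. 83. 84.] [ 0.564  -0.1928  0.0403] [ 0.0819  0.     -0.0075]
202 [85. 85. 86.] [ 0.564  -0.1928  0.045 ] [ 0.0772  0.     -0.0076]
204 [85. 86. 86.] [ 0.5639 -0.1927  0.0498] [ 0.0725  0.     -0.0077]
206 [85. 86. 88.] [ 0.564  -0.1928  0.0532] [ 0.069   0.     -0.0075]
208 [87. 85. 87.] [ 0.5637 -0.1926  0.0584] [ 0.0639 -0
[... 1157 characters left out ...]
 0.0018] [ 0.1206 -0.      0.04  ]
195 [510 511 507 477 396 334 296 247 259 256 247 262 250 259 259 257 262 257
 256 238 245 259 331 487 522 526 527 519 515 519]
209 [365 348 359 356 336 273 269 287 282 286 288 297 295 303 295 301 287 285
 291 289 299 281 272 338 486 512 525 506 504 517]
213 [335 350 348 342 322 291 314 340 343 339 346 334 355 347 348 343 340 331
 331 341 328 342 325 340 468 505 508 511 512 509]
[367 369 374 363 350 290 243 251 261 255 267 310 338 311 287 374 478 507
 503 508 494 496 490 478 478 482 474 483 498 486 478 482 483 494 476 486
 484 477 475 473 488 479 474 480 486 482 487 491 484 489 489 476 437 363
 280 266 290 315 337 335 338 320 309 324 456 487 496 498 490 498]
```

>>> play_rows(series=[0, 0, 0, 3.4, 0, -0.16, -1, 0, 0, 0, 3.4, 0, 0, -1, 0, 0, 0, 3.4, 0, 0, -1, 0, 0, 0, 0, 0, 0, -1, 0, 0, 0, 0, 0, 0, 1])

```text
t: 3.88
tool_pos: [0.569, -0.1964, 0.0209]
orientation: [0.221, 0.671, -0.221, 0.673]
force: [-0.3, -0.0, 1.3]
gripper_width: 0.0698
```

>>> play_rows(series=[0, 0, 0, 0, 0, 0, 1, 0, 0, 0, 0, 0, 0, 1, 0, 0, 0, 0, 0, 0, 1, 0, 0, 0, 0, 0, 0, 1, 0, 0, 0, 0, 0, 0, 1])

```text
t: 4.5
tool_pos: [0.5683, -0.1962, 0.0198]
orientation: [0.22, 0.672, -0.22, 0.672]
force: [-1.8, -0.1, 8.0]
gripper_width: 0.0113
```

>>> play_rows(series=[0, 0, 0, -2, 0, 0, 1, 0, 0, 0, -5, 0, 0, 1, 0, 0, 0, -5, 0, 0, 1, 0, 0, 0, -5, 0, 0, 1, 0, 0, 0, 0, 0, 0, 1])

```text
t: 5.12
tool_pos: [0.5699, -0.1968, 0.1932]
orientation: [0.22, 0.67, -0.22, 0.674]
force: [-0.1, -0.5, -1.6]
gripper_width: 0.0109
```

>>> play_rows(series=[-0.158, 0, 0, 0, 0, 0, 1, -0.158, 0, 0, 0, 0, 0, 1, -0.158, 0, 0, 0, 0, 0, 1, -0.158, 0, 0, 0, 0, 0, 1, 0, 0, 0, 0, 0, 0, 1])

```text
t: 5.75
tool_pos: [0.5676, -0.1958, 0.1884]
orientation: [0.001, 0.708, -0.001, 0.707]
force: [0.2, 0.8, -0.8]
gripper_width: 0.0114
```

```bash
python3 - <<'E'
from h import *
s=observe();M=R.from_quat(s["orientation"]).as_matrix();print(s["t"],s["tool_pos"],M.round(4),s["force"],s["joint_positions"].round(2))
c=cam("wrist");w=cloud(c);save(c,"w2")
L=(w-s["tool_pos"])@M
m=(np.abs(L[...,1])<.006)&(L[...,2]>-.02)&(L[...,2]<.06)&(L[...,0]<.06)&(L[...,0]>-.06)
d=(c["color"].astype(int).sum(-1)<260)
k=d&(L[...,0]>-.06)&(L[...,0]<.05)&(np.abs(L[...,1])<.03)&(L[...,2]<.08)
for v in range(200,400,8):
    i=np.where(k[v])[0]
    if len(i): print(v,i.min(),i.max(),L[v,i[[0,len(i)//2,-1]]].round(4).tolist())
c=cam("scene");save(c,"s2");c2=cam("side");crop=np.vstack([cv2.resize(x["color"][:,:,::-1][(v:=int(pix(x,[.585,-.2,.2])[1]))-50:v+60,(u:=int(pix(x,[.585,-.2,.2])[0]))-60:u+70],None,fx=2.6,fy=2.6) for x in (c,c2)])
cv2.imwrite("pics/held.png",crop)
E
```

```text
5.75 [ 0.56763742 -0.19584692  0.18835834] [[-1.3e-03  2.1e-03  1.0e+00]
 [ 6.0e-04  1.0e+00 -2.1e-03]
 [-1.0e+00  6.0e-04 -1.3e-03]] [ 0.21277444  0.77777652 -0.7861206 ] [-0.43  0.5   1.46 -0.    1.18 -2.  ]
248 307 328 [[0.0098, -0.0053, -0.0054], [0.0097, 0.0001, -0.0054], [0.0092, 0.005, -0.0057]]
256 302 333 [[-0.0098, -0.0068, -0.011], [0.0013, -0.0004, -0.0054], [-0.0095, 0.0066, -0.0109]]
264 277 358 [[-0.0102, -0.0177, -0.0074], [-0.0067, -0.0003, -0.0055], [-0.0102, 0.0175, -0.0073]]
272 273 362 [[-0.0164, -0.0187, -0.007], [-0.0147, -0.0003, -0.006], [-0.0169, 0.0184, -0.0072]]
280 271 364 [[-0.0225, -0.0188, -0.0068], [-0.0209, 0.0001, -0.0058], [-0.0224, 0.0185, -0.0067]]
288 269 366 [[-0.0284, -0.0188, -0.0068], [-0.0262, 0.0001, -0.0054], [-0.0293, 0.0184, -0.0073]]
296 265 370 [[-0.0419, -0.0181, -0.0121], [-0.0324, 0.0001, -0.0059], [-0.0425, 0.0178, -0.0124]]
304 228 409 [[-0.047, -0.0296, -0.0123], [-0.0367, 0.0008, -0.0053], [-0.0474, 0.0299, -0.0125]]
312 223 413 [[-0.0523, -0.0298, -0.013], [-0.0402, 0.0043, -0.0044], [-0.0539, 0.0294, -0.0141]]
320 221 416 [[-0.0547, -0.0299, -0.0118], [-0.0398, 0.0037, -0.0007], [-0.0558, 0.03, -0.0125]]
328 218 418 [[-0.0589, -0.0297, -0.0121], [-0.041, -0.0003, 0.0019], [-0.0597, 0.0295, -0.0127]]
336 219 417 [[-0.0588, -0.0297, -0.0091], [-0.0384, 0.006, 0.0075], [-0.0591, 0.0297, -0.0092]]
344 221 414 [[-0.0574, -0.0299, -0.005], [-0.0463, 0.0073, 0.0044], [-0.0577, 0.0296, -0.0051]]
352 223 413 [[-0.0565, -0.0299, -0.0011], [-0.0476, 0.008, 0.0068], [-0.0573, 0.0297, -0.0017]]
360 223 412 [[-0.0582, -0.0296, 0.0006], [-0.0508, 0.0075, 0.0073], [-0.0572, 0.0298, 0.0016]]
368 224 411 [[-0.058, -0.0297, 0.0039], [-0.0551, -0.0078, 0.0066], [-0.0576, 0.0296, 0.0044]]
376 224 410 [[-0.0583, -0.0299, 0.007], [-0.0567, -0.0275, 0.0085], [-0.0583, 0.0293, 0.007]]
384 225 412 [[-0.0596, -0.0295, 0.009], [-0.0586, 0.028, 0.0101], [-0.0596, 0.0298, 0.009]]
```

View pics/held.png

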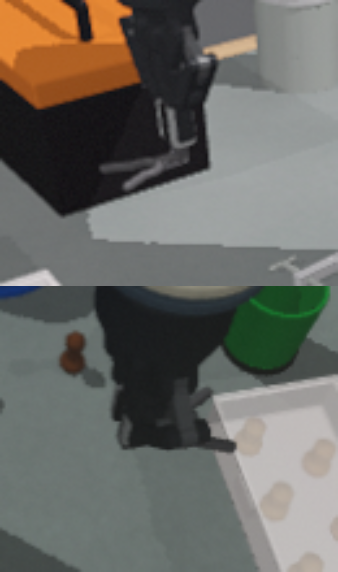

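>>> play_rows(series=[0, 0, 0, 0, 3, -1, 1, 0, 0, 0, 0, 4.5, -1.5, 1, 0, 0, 0, 0, 4.5, -1.5, 1, 0, 0, 0, 0, 4.5, -1.5, 1, 0, 0, 0, 0, 4.5, -1.5, 1])

```text
t: 6.52
tool_pos: [0.4977, 0.0154, 0.1893]
orientation: [0.001, 0.707, -0.001, 0.707]
force: [1.4, 0.4, -0.6]
gripper_width: 0.0113
```

>>> play_rows(series=[0, 0, 0, 0, 4.5, -1.5, 1, 0, 0, 0, 0, 4.5, -1.5, 1, 0, 0, 0, 0, 3, -1, 1, 0, 0, 0, 0, 1, -0.3, 1, 0, 0, 0, 0, 0, 0, 1])

```text
t: 7.15
tool_pos: [0.4557, 0.1441, 0.1893]
orientation: [0.0, 0.707, -0.001, 0.707]
force: [-0.0, 0.8, -0.4]
gripper_width: 0.0113
```

```bash
cat > look.py <<'E'
from h import *
s=observe();M=R.from_quat(s["orientation"]).as_matrix();print(s["t"],s["tool_pos"].round(4),M.round(4).tolist(),"F",s["force"].round(2),"M",s["moment"].round(2))
for n in ("wrist","scene","side"):
    c=cam(n);w=cloud(c);col=c["color"].astype(int);x,y,z=w[...,0],w[...,1],w[...,2]
    gray=np.ptp(col,axis=-1)<45
    near=np.hypot(x-.557,y-.144)<.03
    for lo,hi in ((.137,.146),(.115,.133)):
        h=near&gray&(z>lo)&(z<hi)
        if h.sum()>3: print(n,lo,h.sum(),"mean",w[h].mean(0).round(4),"mid",((w[h].min(0)+w[h].max(0))/2).round(4),"size",np.ptp(w[h],axis=0).round(4))
    save(c,n+"_l%d"%int(s["t"]*100))
E
python3 look.py; ls pics
```

```text
7.15 [0.4557 0.1441 0.1893] [[0.0001, 0.0015, 1.0], [-0.0001, 1.0, -0.0015], [-1.0, -0.0001, 0.0001]] F [-0.03  0.8  -0.43] M [-0.06  0.02 -0.06]
wrist 0.137 543 mean [0.5547 0.1446 0.1403] mid [0.5558 0.1447 0.1397] size [0.0201 0.0183 0.0054]
wrist 0.115 126 mean [0.5522 0.1446 0.1248] mid [0.5527 0.1448 0.1241] size [0.0045 0.0091 0.0145]
scene 0.137 63 mean [0.5563 0.1449 0.1391] mid [0.5554 0.1448 0.1393] size [0.0199 0.0184 0.0041]
scene 0.115 31 mean [0.5585 0.1467 0.1233] mid [0.5578 0.1467 0.1234] size [0.0067 0.0078 0.0159]
side 0.137 43 mean [0.5571 0.1434 0.1405] mid [0.5574 0.1434 0.14  ] size [0.0165 0.0184 0.0057]
side 0.115 13 mean [0.5563 0.1417 0.1227] mid [0.5565 0.1415 0.1224] size [0.0047 0.0053 0.0136]
held.png
kw.png
s2.png
scene0.png
scene_l715.png
side0.png
side_l715.png
w1.png
w2.png
wrist0.png
wrist_l715.png
```

>>> play_rows(series=[0, 0, 0, 2.4, 0.05, 0, 1, 0, 0, 0, 2.33, 0, 0, 1, 0, 0, 0, 0, 0, 0, 1, 0, 0, 0, 0, 0, 1.5, 1, 0, 0, 0, 0, 0, 0, 1])

```text
t: 7.92
tool_pos: [0.4729, 0.1445, 0.143]
orientation: [0.001, 0.706, -0.0, 0.708]
force: [-0.8, -0.3, -0.6]
gripper_width: 0.0109
```

>>> play_rows(series=[0, 0, 0, 0, 0, 1.2, 1, 0, 0, 0, 0, 0, 1.2, 1, 0, 0, 0, 0, 0, 0.8, 1, 0, 0, 0, 0, 0, 0.5, 1, 0, 0, 0, 0, 0, 0, 1])

```text
t: 8.55
tool_pos: [0.5077, 0.1445, 0.1419]
orientation: [0.0, 0.707, -0.0, 0.707]
force: [-0.4, -0.4, -1.0]
gripper_width: 0.0112
```

```bash
python3 look.py
```

```text
8.55 [0.5077 0.1445 0.1419] [[-0.0001, 0.0013, 1.0], [-0.0, 1.0, -0.0013], [-1.0, -0.0, -0.0001]] F [-0.45 -0.44 -0.97] M [-0.02  0.02 -0.04]
wrist 0.137 865 mean [0.5561 0.1447 0.1405] mid [0.5567 0.1451 0.14  ] size [0.0196 0.0189 0.005 ]
scene 0.137 60 mean [0.5564 0.1449 0.1395] mid [0.5559 0.1438 0.1396] size [0.0188 0.0188 0.0043]
scene 0.115 164 mean [0.5537 0.1463 0.1274] mid [0.5512 0.1449 0.1232] size [0.0481 0.0465 0.0155]
side 0.137 43 mean [0.5579 0.1439 0.1401] mid [0.5581 0.1438 0.1397] size [0.0181 0.0214 0.0044]
side 0.115 100 mean [0.5492 0.1378 0.1291] mid [0.5506 0.1424 0.1286] size [0.0468 0.0462 0.0084]
```

>>> play_rows(series=[0, 0, 0, 0, 0, 0.2, 1, 0, 0, 0, 0, 0, 0.2, 1, 0, 0, 0, 0, 0, 0.2, 1, 0, 0, 0, 0, 0, 0, 1])

```text
t: 9.2
tool_pos: [0.5137, 0.1445, 0.142]
orientation: [0.0, 0.707, -0.0, 0.707]
force: [-0.1, -0.3, -0.2]
gripper_width: 0.0111
```

>>> play_rows(series=[0, 0, 0, 0, 0, 0.2, 1, 0, 0, 0, 0, 0, 0.2, 1, 0, 0, 0, 0, 0, 0.2, 1, 0, 0, 0, 0, 0, 0, 1])

```text
t: 9.7
tool_pos: [0.5197, 0.1445, 0.142]
orientation: [0.0, 0.707, -0.0, 0.707]
force: [-0.1, -0.3, -1.2]
gripper_width: 0.0109
```

Now I'll feel for the bend in 0.5 mm steps.

>>> play_rows(series=[0, 0, 0, 0, 0, 0.1, 1, 0, 0, 0, 0, 0, 0.1, 1, 0, 0, 0, 0, 0, 0.05, 1, 0, 0, 0, 0, 0, 0, 1])

```text
t: 10.2
tool_pos: [0.5221, 0.1445, 0.142]
orientation: [0.0, 0.707, -0.0, 0.707]
force: [0.5, 0.0, -1.0]
gripper_width: 0.0112
```

>>> play_rows(series=[0, 0, 0, 0, 0, 0.05, 1, 0, 0, 0, 0, 0, 0, 1])

```text
t: 10.45
tool_pos: [0.5226, 0.1445, 0.142]
orientation: [0.0, 0.707, -0.0, 0.707]
force: [0.8, 0.5, -1.2]
gripper_width: 0.0111
```

>>> play_rows(series=[0, 0, 0, 0, 0, 0.05, 1, 0, 0, 0, 0, 0, 0, 1])

```text
t: 10.7
tool_pos: [0.5231, 0.1445, 0.142]
orientation: [0.0, 0.707, -0.0, 0.707]
force: [-0.2, -0.8, -0.2]
gripper_width: 0.011
```

>>> play_rows(series=[0, 0, 0, 0, 0, 0.05, 1, 0, 0, 0, 0, 0, 0, 1])

```text
t: 10.95
tool_pos: [0.5236, 0.1445, 0.142]
orientation: [0.0, 0.707, -0.0, 0.707]
force: [-0.3, 0.6, -0.3]
gripper_width: 0.0115
```

>>> play_rows(series=[0, 0, 0, 0, 0, 0.04, 1, 0, 0, 0, 0, 0, 0, 1])

```text
t: 11.2
tool_pos: [0.5239, 0.1445, 0.142]
orientation: [0.0, 0.707, -0.0, 0.707]
force: [-0.5, 0.2, -0.1]
gripper_width: 0.0114
```

>>> play_rows(series=[0, 0, 0, 0, 0, 0.04, 1, 0, 0, 0, 0, 0, 0, 1])

```text
t: 11.45
tool_pos: [0.5241, 0.1445, 0.1419]
orientation: [0.0, 0.707, -0.0, 0.707]
force: [-1.2, 0.3, 0.9]
gripper_width: 0.0114
```

>>> play_rows(series=[0, 0, 0, 0, 0, 0.03, 1, 0, 0, 0, 0, 0, 0, 1])

```text
t: 11.7
tool_pos: [0.5243, 0.1445, 0.1419]
orientation: [0.0, 0.707, -0.0, 0.707]
force: [-4.7, -0.4, 0.6]
gripper_width: 0.011
```

Contact is confirmed at x≈0.5241 with -4.7 N, which matches the picture. I'll back off 2.2 mm to centre on the rod, then lower.

>>> play_rows(series=[0, 0, 0, 0, 0, -0.22, 1, 0, 0, 0, 0, 0, 0, 1, 0, 0, 0, 0.2, 0, 0, 1, 0, 0, 0, 0.2, 0, 0, 1, 0, 0, 0, 0, 0, 0, 1])

```text
t: 12.32
tool_pos: [0.5224, 0.1445, 0.1377]
orientation: [0.0, 0.707, -0.0, 0.707]
force: [-0.3, 0.9, -0.2]
gripper_width: 0.0109
```

>>> play_rows(series=[0, 0, 0, 0.15, 0, 0, 1, 0, 0, 0, 0.15, 0, 0, 1, 0, 0, 0, 0, 0, 0, 1])

```text
t: 12.7
tool_pos: [0.5224, 0.1445, 0.1348]
orientation: [0.0, 0.707, -0.0, 0.707]
force: [1.4, -1.2, -0.2]
gripper_width: 0.0113
```

>>> play_rows(series=[0, 0, 0, 0.15, 0, 0, 1, 0, 0, 0, 0.15, 0, 0, 1, 0, 0, 0, 0, 0, 0, 1])

```text
t: 13.08
tool_pos: [0.5224, 0.1445, 0.1319]
orientation: [0.0, 0.707, -0.0, 0.707]
force: [0.7, -0.5, -1.3]
gripper_width: 0.0111
```

>>> play_rows(series=[0, 0, 0, 0.1, 0, 0, 1, 0, 0, 0, 0, 0, 0, 1])

```text
t: 13.32
tool_pos: [0.5224, 0.1445, 0.1309]
orientation: [0.0, 0.707, -0.0, 0.707]
force: [0.6, -0.5, -0.7]
gripper_width: 0.0108
```

>>> play_rows(series=[0, 0, 0, 0.1, 0, 0, 1, 0, 0, 0, 0, 0, 0, 1])

```text
t: 13.58
tool_pos: [0.5224, 0.1445, 0.1299]
orientation: [0.0, 0.707, -0.0, 0.707]
force: [-0.3, -0.6, -1.5]
gripper_width: 0.0111
```

>>> play_rows(series=[0, 0, 0, 0.05, 0, 0, 1, 0, 0, 0, 0, 0, 0, 1])

```text
t: 13.82
tool_pos: [0.5224, 0.1445, 0.1295]
orientation: [0.0, 0.707, -0.0, 0.707]
force: [-0.1, 0.1, -0.8]
gripper_width: 0.0114
```

>>> play_rows(series=[0, 0, 0, 0.04, 0, 0, 1, 0, 0, 0, 0, 0, 0, 1])

```text
t: 14.08
tool_pos: [0.5224, 0.1445, 0.129]
orientation: [0.0, 0.707, -0.0, 0.707]
force: [0.2, -0.9, -1.1]
gripper_width: 0.0112
```

>>> play_rows(series=[0, 0, 0, 0.04, 0, 0, 1, 0, 0, 0, 0, 0, 0, 1])

```text
t: 14.32
tool_pos: [0.5225, 0.1445, 0.1289]
orientation: [0.0, 0.707, -0.0, 0.707]
force: [-0.7, 0.0, 3.5]
gripper_width: 0.011
```

```bash
python3 look.py; python3 - <<'E'
from h import *
a=[]
for n in ("scene","side"):
    c=cam(n);u,v=pix(c,[.55,.145,.12]).astype(int);a.append(cv2.resize(c["color"][v-50:v+50,u-65:u+65,::-1],None,fx=3,fy=3))
cv2.imwrite("pics/seat.png",np.hstack(a))
E
```

```text
14.325 [0.5225 0.1445 0.1289] [[0.0002, 0.0013, 1.0], [0.0001, 1.0, -0.0013], [-1.0, 0.0001, 0.0002]] F [-0.74  0.03  3.52] M [-0.04  0.2  -0.03]
wrist 0.137 735 mean [0.5581 0.1447 0.1406] mid [0.5586 0.1446 0.1407] size [0.0157 0.0189 0.0035]
scene 0.137 94 mean [0.5478 0.1443 0.1401] mid [0.5465 0.1448 0.1416] size [0.0387 0.0248 0.0085]
scene 0.115 170 mean [0.5519 0.1454 0.119 ] mid [0.5544 0.1454 0.1239] size [0.0545 0.0383 0.0176]
side 0.137 43 mean [0.5573 0.143  0.1404] mid [0.557  0.1436 0.1403] size [0.017  0.0196 0.0065]
side 0.115 97 mean [0.5559 0.1407 0.1183] mid [0.5549 0.1426 0.1236] size [0.0523 0.0352 0.0171]
```

View pics/seat.png

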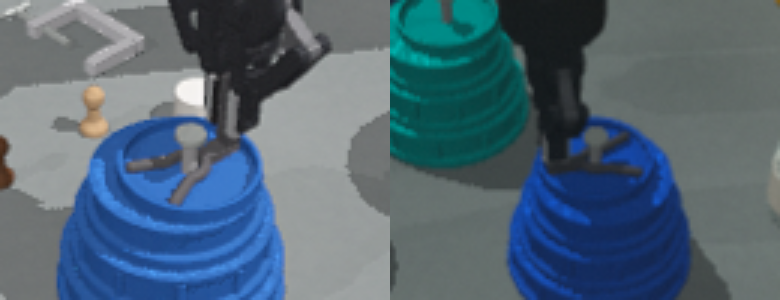

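The keeper touched down at TCP z=0.129 with 3.5 N, exactly the expected floor height. The seat crops show it around the rod under the head, lying in the cup. Next I'll release and retreat straight up.

>>> play_rows(series=[0, 0, 0, 0, 0, 0, 0.6, 0, 0, 0, 0, 0, 0, 0.2, 0, 0, 0, 0, 0, 0, -0.2, 0, 0, 0, 0, 0, 0, -0.2, 0, 0, 0, 0, 0, 0, -0.2])

```text
t: 15.2
tool_pos: [0.5224, 0.1445, 0.1287]
orientation: [0.0, 0.707, -0.0, 0.707]
force: [0.5, -0.6, 0.6]
gripper_width: 0.0512
```

>>> play_rows(series=[0, 0, 0, -1, 0, 0, -0.2, 0, 0, 0, -3, 0, 0, -0.2, 0, 0, 0, -4, 0, 0, -0.2, 0, 0, 0, -4, 0, 0, -0.2, 0, 0, 0, 0, 0, 0, -0.2])

```text
t: 15.82
tool_pos: [0.5239, 0.1448, 0.2522]
orientation: [0.001, 0.705, -0.0, 0.709]
force: [0.2, -0.1, 0.2]
gripper_width: 0.0514
```

```bash
python3 - <<'E'
from h import *
a=[]
for n in ("scene","side","wrist"):
    c=cam(n);w=cloud(c);u,v=pix(c,[.55,.145,.12]).astype(int);v=np.clip(v,60,340);u=np.clip(u,75,565)
    a.append(cv2.resize(c["color"][v-60:v+60,u-50:u+50,::-1],None,fx=2.6,fy=2.6))
    x,y,z=w[...,0],w[...,1],w[...,2];g=np.ptp(c["color"].astype(int),axis=-1)<45
    k=g&(np.hypot(x-.5565,y-.1447)>.014)&(np.hypot(x-.5565,y-.1447)<.045)&(z>.111)
    b=k&(z<.125);t=k&(z>.14)
    print(n,"bar",b.sum(),"z",np.percentile(z[b],[10,50,90]).round(4),"tips x",(x[b].max()).round(4),"tab",t.sum(),np.median(w[t],0).round(4),"ztop",np.percentile(z[t],95).round(4))
    if n=="wrist":
        for lo in (.120,.135,.15):
            m=k&(z>lo)&(z<lo+.012)
            if m.any(): print("  slice",lo,np.median(w[m],0).round(4))
cv2.imwrite("pics/fin.png",np.hstack(a));s=observe();print(s["tool_pos"],s["force"],s["gripper_width"])
E
```

```text
scene bar 167 z [0.1135 0.1159 0.12  ] tips x 0.5894 tab 4110 [0.5414 0.1674 0.4027] ztop 0.4786
side bar 107 z [0.113  0.1163 0.12  ] tips x 0.5897 tab 1000 [0.5464 0.112  0.4299] ztop 0.5121
wrist bar 479 z [0.1154 0.1172 0.1185] tips x 0.589 tab 2480 [0.5219 0.145  0.2822] ztop 0.3281
  slice 0.12 [0.5171 0.1448 0.1263]
  slice 0.135 [0.5171 0.1447 0.1416]
  slice 0.15 [0.5171 0.144  0.1564]
[0.5220081  0.14444155 0.24829045] [-0.02948175  0.38491552  0.08836802] 0.051104738997202956
```

View pics/fin.png

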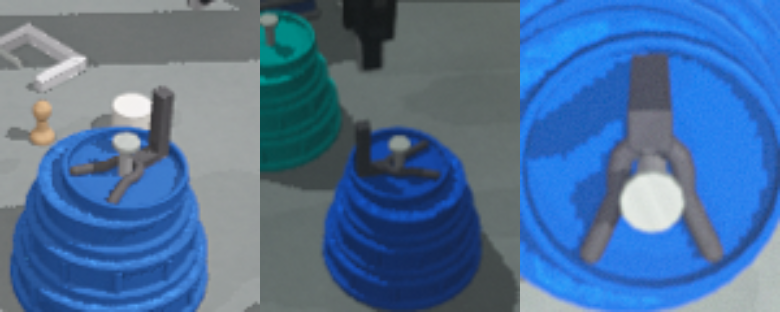

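The crops show the keeper flat in the cup, around the rod under the head, with the tab upright and the gripper well clear.

```bash
python3 -c "
from plant import *
print(close_job())"
```

```text
the job is handed in; nothing more can be done
None
```

The keeper is home in the cup of the smaller blue tower and released. I handed the job in at about 16 s of the 70 s allowed. The hand-in reports no verdict, so what follows rests on my own measurements.

**What I did:**
- I gripped the keeper by its tab, lifted it and turned its mouth towards +x.
- I slid it under the head and felt the rod against the bend, reading 4.7 N. The contact point matched the rod's measured position in the pictures.
- I backed off about 2 mm to centre on the rod, then lowered in small steps until touchdown at 3.5 N. I then opened the gripper and retreated straight up.

**Last checks:**
- **Height:** the top of the C measured about 117 mm above the shelf. That puts the eye at 113 mm, which is home.
- **Tilt:** the tab's back stayed at the same x along its height in the wrist picture, so it shows no measurable fore-aft tilt.
- **Centring:** the keeper lies flat inside the cup around the rod.
- **Gripper:** it is clear, about 120 mm above where it released, with the force reading near zero.

**Not checked or unsure:**
- I did not feel for the rod sideways. The sideways position came from the pictures, and I saw no sideways force above the roughly 1 N noise while lowering.
- I did not re-measure the other things on the shelf at the end. Nothing in the path or the forces suggested I touched any.
- An 8 N upward reading appeared while gripping the keeper on the shelf and was gone after the lift.

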